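# Snap the lid onto the tool caddy's screw well

### The job

Pick up the loose grey lid by its blue ridge and close the screw well on top of the orange caddy with it: keep the lid level, press it straight down between the two yellow snap hooks until both have clicked over its edge, then let go. Feel your way and press gently (it needs roughly 15 to 20 N; never more than about 50 N), and leave the trowel, rake, pot and jar where they are.

Things in the scene. Friction and masses are not known exactly. Their poses are not given: they have to be found in the camera images.
- lid: Loose grey lid, 0.12 kg (+-35%): flat plate 90 (x) by 110 (y) by 8 mm thick; on its middle an upright blue ridge 14 mm thick (x), 60 mm long (y), rising 28 mm above the plate. Origin: centre of the underside, z up through the ridge. Same after a half turn. Starts flat on the board, ridge up.
- caddy: Orange tool caddy fixed to the board, 160 (x) by 220 (y) by 100 mm high, 195 mm over the bins on its x sides. Origin: centre of its underside, z up. The black screw well is in the middle of its flat top; the lid's x and y go along the caddy's (a half turn is the same). The caddy's pose does not show the well's true height, which is shimmed (see point well).
- well (a point): Centre of the caddy's flat top, z = 100 mm. Nominal heights above it: hard rim where the lid's underside bottoms 12 mm, gasket top 17, underside of hook catches 22, hook tips 35. THE WHOLE WELL WITH HOOKS STANDS UP TO 9 mm HIGHER OR LOWER than that each time: find it by feel. Corner guides leave the lid 1.5 mm play each way; they flare out 6 mm from 22 to 31 mm up.
- hook_l (a joint): Yellow snap hook at y = +57 mm, 24 mm wide, overhanging the lid's short edge by 4.5 mm; rad; 0 = upright (free, or clicked over the lid), about 0.1 while the lid's edge passes. The lid pushed down on the hooks' sloped tops spreads them, from 31 mm (nominal) above the caddy's top on, with 5 to 14 N for both; they click when the lid's underside is at 14 mm.
- hook_r (a joint): The same hook at y = -57 mm. After the click, 2 mm are left until the lid bottoms hard on the rim, where force climbs steeply: a stop at a force change of 18 N while moving at 8 mm/s is past the click and safe. Let go, the lid springs back up to 2 mm, against the catches.
- gasket (a joint): How far the rubber gasket in the well is pressed down, m: 0 = free (also with the lid just lying on it), about 0.003 with the lid clicked home, 0.005 with the lid hard on the rim. It pushes back with 3 N at first, 8 N at 0.005.
- trowel: Steel trowel with wooden handle, lying along its x, 300 mm long, 66 mm wide, 26 mm high; bystander. Origin on the board about its middle.
- rake: Hand rake with wooden handle, lying along its x, 255 mm long, 77 mm wide, 28 mm high; bystander. Origin on the board about 160 mm from the handle's end.
- pot: White ceramic plant pot, 110 mm across the rim, 100 mm high, standing; bystander. Origin: centre of its underside.
- jar: Grey plastic jar with a white dial lid, 82 mm across, 105 mm high, standing; bystander. Origin: centre of its underside.
There are look-alikes about, which are no part of the job. Of the things shaped like the lid, the grey one is meant.

How it is judged:
On the way, in this order (a step that is already met when the one before it is completed fails the run):
1. the lid is lifted and held over the caddy (horizontal distance between lid and caddy below 0.03 m and height (world z) of lid above 0.13 m), for 0.1 s.
2. the lid is pressed down past both hooks and both have clicked back over it (value of joint gasket above 0.0015 m and value of joint each of hook_l, hook_r below 0.04 rad and horizontal distance between lid and caddy below 0.006 m), for 0.1 s.
At the end, for the whole second after the job is handed in: The lid is let go and at rest in the well, level within 0.04 rad, within 6 mm of the caddy's middle and 0.08 rad of its direction, both hooks back upright (under 0.04 rad) over its edges and holding it down on the gasket, which stays pressed by more than 1.5 mm (all of step 2 and angle between the x axis of lid and the x axis of caddy, either way round below 0.08 rad and angle between lid's own z axis and vertical below 0.04 rad and linear speed of lid below 0.01 m/s and contact force between the fingers and lid below 0.1 N); the robot touches nothing.
It fails at once if the lid is pressed on the caddy with more than 50 N (contact force between lid and caddy above 50 N).
It fails at once if the lid is tilted more than 0.3 rad (angle between lid's own z axis and vertical above 0.3 rad).
It fails at once if the trowel, rake, pot or jar is moved more than 20 mm (distance of any of trowel, rake, pot, jar from where it was at the start of the episode above 0.02 m).
It also fails if it takes over 51 s, if anything falls off the work surface, if the arm or the gripper's body presses on something with over 40 N, if the wrist force passes 120 N, or if a joint passes its speed limit or range.

### The arm

A 6-joint arm with a two-finger parallel gripper is mounted at the origin on the work surface. World frame = base frame: x ahead of the robot, y to its left, z up, the work surface at z = 0. Lengths are in m, angles in rad, forces in N, time in s.
With the tool pointing down it reaches from about 0.275 to 0.75 m from the base axis. Payload 10.2 kg.
Tool frame: the origin (TCP) lies midway between the tips of the shut fingers; the grasp point (between the pads) lies 19 mm behind it (arm.grasp_offset is the distance from the TCP to the grasp point, in m); z points along the fingers, x is the direction in which the jaws open and shut, and the axes are right-handed (so a half turn about z gives the same grasp; the last joint's range is limited). The gripper opens to 88 mm and grips with 3 to 60 N. Pads are 18 mm wide; open, the fingers measure 123 mm over their backs; the gripper's body (75 mm by 187 mm) begins 45 mm behind the grasp point.
Start: joints at [-0.223, 0.313, 1.498, -0, 1.331, -0.223], TCP at [0.525, -0, 0.239] pointing down, gripper open.
Joint ranges: [-2.94, 2.94], [-0.97, 2.17], [0.19, 2.56], [-1.23, 4.37], [0.02, 3.11], [-2.88, 2.88]. Speed limits (rad/s): [2.39, 2.39, 3.01, 3.14, 3.14, 3.14].

### API

Orientations are given as a unit quaternion [w, x, y, z].
In Python, from station import arm gives the robot as it stands.
- The arm moves only by the tool move_arm, never from a script. Its argument "steps" is a list that holds one entry, the list of rows, each a list of 7 numbers: the turn, a rotation vector about the tool's x, y, z in rad, then the shift along the tool's x, y, z in cm, then the finger opening in cm, from 0 to 8.81. In form: [[[ax, ay, az, dx, dy, dz, hand], ...]]. A call has 1 to 8 rows; each row shifts and turns the commanded pose from where the row before left it, along the tool's axes as they then stand; what a row does not reach is not made up. A row lasts 1/8 s, in which the tool goes at most 62.5 mm and 10.7 degrees, less where a joint would pass 70% of its speed; a pose out of reach is approached as far as the arm can. A call is refused whole if a number of a shift passes 6.25 or a number of a turn 0.188, either way. A call with a gripper value outside its range is refused whole. The fingers move at their own pace and stop on an object; "grip_force" is the grip in N (left out, the last holds). Time passes only in rows, so rows that do not move let the fingers close. It gives the time, the measured TCP pose, the force and the opening at its end, in the units of the state.
- arm.get_state(): the state, without advancing time (a new reading comes with each control period).
- arm.get_image(name): name is "scene" or "side" or "wrist"; returns (picture, depth): 420x560x3 uint8, red, green, blue; 420x560 float32, m along the optical axis (not along the pixel's ray), 0 where there is no reading.
- arm.calibration(name): a dict with "camera_matrix" (3x3 intrinsics, pixels), "k1" (the pictures are not rectified: a ray, as slopes to the right and down, at radius r is drawn at 1 + k1 r^2 times it, then the intrinsics apply), "rvec" (rotation vector, rad) and "tvec" (3), from world to camera coordinates, as OpenCV has them. Camera axes: x right, y down, z forward; pixel columns grow to the right and rows downward; lengths in m; the calibration is good to about 2 mm. A picture is of the moment at which its call begins: read the wrist's pose just before it. calibration takes no time and is no camera call; for the wrist camera it gives the pose at the moment of the call.
- arm.sign_off(): hands the job in, once; it reports no verdict.
Trained networks look in the newest picture that a camera, given by its name, has taken for a name from the list of things; names that differ only in an ending like _2 or _b are one class to them, and where a whole thing is asked for, a point or a joint stands for the part that bears it (a point fixed in the world has none). Each returns a list of dicts, best first, with "score" (0 to 1); they miss things now and then, are a little off and sometimes report something else, mostly with a low value. They report only what shows in the picture. A call takes as long as a camera call. They do not tell look-alikes from the thing itself.
- arm.look_for(query, camera): "extent" ([left, top, right, bottom] as shares, 0 to 1, of the picture: columns of its width, rows of its height, round what is visible of it).
- arm.outline_of(query, camera): "mask" (420x560 bool, what is visible of it) and "extent" ([left, top, right, bottom] as shares, 0 to 1, of the picture: columns of its width, rows of its height, round what is visible of it).
The state is a dict: "time_s": time; "q": joint angles; "dq": joint speeds; "tau": joint torques, N m; "tool_pos": TCP position; "orientation": TCP orientation; "wrist_force": force on the tool from outside, world axes, zero at the start; "moment": the same for the moment, N m; "finger_gap": finger opening in m.
Only numpy, scipy, OpenCV 4.12 (cv2) and the standard library are available. Lean on these libraries where they do the work, as an engineer would, in place of code of your own. Each camera call takes 0.05 s, during which the arm holds its last target. There are 200 camera calls.

## Working session

There is one attempt and no reset: what is moved stays moved. The work goes in short steps, Python scripts to look and compute and a tool call to move; the robot and the scene stay as the last step left them, time stands still between calls to the robot, and variables do not carry over. Pictures are saved under pics/ and viewed, about 8 in all and at most 12, crops included, and the job is handed in when it is done.

Besides the shell and the picture viewer there is one more tool, called after "Call:" as a command line: name --argument value ..., lists and objects as JSON in quotes. move_arm: Moves the arm, as the interface text tells. Its arguments: {"type":"object","properties":{"steps":{"type":"array"},"grip_force":{"type":"number"}},"required":["steps"]}

```bash
mkdir -p pics; ls; cat > h.py <<'E'
import numpy as np, cv2
from station import arm
def cal(n):
    c=arm.calibration(n); K=np.array(c["camera_matrix"],float); R=cv2.Rodrigues(np.array(c["rvec"],float))[0]; t=np.array(c["tvec"],float).ravel()
    return K,float(c["k1"]),R,t
def unproj(px,dep,c):
    K,k1,R,t=c; px=np.asarray(px,float).reshape(-1,2)
    # k1 model: distorted = u*(1+k1 r^2), r of the undistorted ray
    u=cv2.undistortPoints(px.reshape(-1,1,2),K,np.array([k1,0,0,0.])).reshape(-1,2)
    d=np.asarray(dep,float).reshape(-1,1)
    return (np.c_[u,np.ones(len(u))]*d-t)@R
def plane(px,z,c):
    K,k1,R,t=c; p=unproj(px,np.ones(len(np.reshape(px,(-1,2)))),c); o=-R.T@t
    return o+(p-o)*((z-o[2])/(p[:,2]-o[2]))[:,None]
def project(P,c):
    K,k1,R,t=c
    return cv2.projectPoints(np.asarray(P,float).reshape(-1,1,3),cv2.Rodrigues(R)[0],t,K,np.array([k1,0,0,0.]))[0].reshape(-1,2)
def cloud(n):
    c=cal(n); im,d=arm.get_image(n); v,u=np.nonzero(d>0)
    P=np.full(d.shape+(3,),np.nan); P[v,u]=unproj(np.c_[u,v],d[v,u],c)
    return im,d,P,c
def save(im,f): cv2.imwrite("pics/"+f,cv2.cvtColor(im,cv2.COLOR_RGB2BGR))
E
python3 - <<'E'
from h import *
ims=[]
for n in("scene","side"):
    im,d,P,c=cloud(n); save(im,n+"0.png"); np.savez("/tmp/"+n,im=im,P=P)
    print(n,"cam",-c[2].T@c[3])
    for q in("lid","caddy"):
        for r in arm.outline_of(q,n):
            m=r["mask"]; p=P[m]; p=p[~np.isnan(p[:,0])]
            print(q,round(r["score"],2),np.round(np.array(r["extent"])*[560,420,560,420]),np.median(p,0).round(3),np.median(im[m],0))
s=arm.get_state(); print(s)
E
```

```text
pics
scene cam [ 1.33004381 -0.00930075  1.16303567]
lid 0.74 [303. 189. 341. 217.] [0.484 0.149 0.009] [115. 110. 110.]
lid 0.74 [305. 153. 335. 181.] [0.318 0.157 0.009] [98. 60. 36.]
lid 0.56 [353. 185. 388. 214.] [0.471 0.315 0.009] [191.5 121.  139. ]
caddy 0.67 [191. 171. 268. 234.] [ 0.542 -0.154  0.099] [123.  76.  37.]
side cam [ 0.44784431 -1.06430072  0.8379878 ]
lid 0.85 [238. 171. 265. 190.] [0.464 0.302 0.012] [253. 194. 218.]
lid 0.77 [188. 197. 229. 218.] [0.313 0.149 0.012] [157. 106.  71.]
lid 0.69 [241. 194. 276. 216.] [0.477 0.143 0.012] [201. 182. 179.]
lid 0.52 [254. 226. 289. 246.] [ 0.509 -0.143  0.126] [82. 57. 43.]
caddy 0.85 [228. 215. 309. 300.] [ 0.497 -0.223  0.101] [158.  89.  47.]
{'time_s': 0.3, 'q': array([-2.23422780e-01,  3.13092664e-01,  1.49795455e+00,  1.38864559e-05,
        1.33101204e+00, -2.23408239e-01]), 'dq': array([-7.90630913e-05,  4.32678826e-04,  1.67012842e-04,  8.35490777e-04,
        1.20565162e-03, -6.59457522e-04]), 'tau': array([-8.86488306e-04, -4.01734471e+01, -2.52098465e+01,  6.93236967e-02,
        3.33242607e-02, -6.12603958e-05]), 'tool_pos': array([ 5.24916362e-01, -1.69300121e-06,  2.38525642e-01]), 'orientation': array([-5.82664138e-05,  9.99999973e-01, -8.92119954e-06, -2.26005350e-04]), 'wrist_force': array([0.0766041 , 1.53011787, 0.05041426]), 'moment': array([-0.0081241 , -0.05807308, -0.01258293]), 'finger_gap': 0.08801167716712503}
```

View pics/scene0.png

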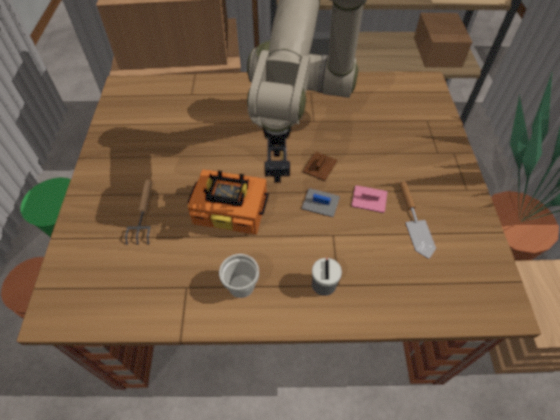

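View pics/side0.png

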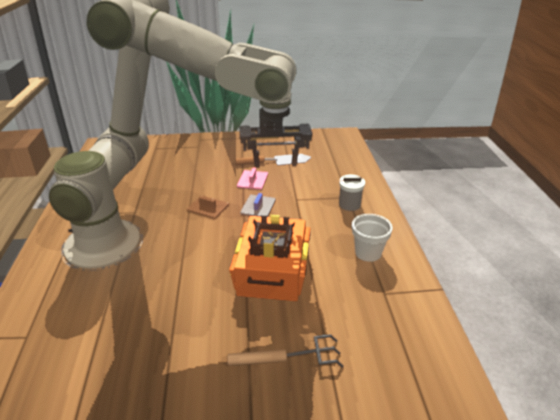

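The scene image shows the grey lid with the blue ridge near pixel (321,202), brown and pink look-alikes on either side of it, and the orange caddy near (229,200). The side view agrees. Next I measure the yaws from the point clouds.

```bash
python3 - <<'E'
from h import *
P={n:np.load(f"/tmp/{n}.npz") for n in("scene","side")}
def rect(p): 
    (c,s,a)=cv2.minAreaRect((p[:,:2]*1000).astype(np.float32)); return np.round(c,1),np.round(s,1),round(a,1)
for n in P:
    im=P[n]["im"].astype(int); p=P[n]["P"]
    near=np.hypot(p[...,0]-.48,p[...,1]-.147)<.09
    with np.errstate(invalid='ignore'):
        m=near&(p[...,2]>.004)&(p[...,2]<.06)
        b=near&(im[...,2]>im[...,0]+40)
        mm=near&(p[...,2]>.004)&(p[...,2]<.012)
        print(n,"lid",m.sum(),rect(p[m]),"plate",rect(p[mm]),"blue",b.sum(),rect(p[b]),np.nanpercentile(p[b][:,2],[5,50,95]).round(3))
        c=(np.hypot(p[...,0]-.52,p[...,1]+.15)<.17)&(p[...,2]>.095)&(p[...,2]<.104)&(im[...,0]>im[...,2]+40)
        print("caddytop",c.sum(),rect(p[c]))
        w=(np.hypot(p[...,0]-.52,p[...,1]+.15)<.1)&(p[...,2]>.108); print("well",w.sum(),rect(p[w]),np.nanpercentile(p[w][:,2],[50,90,99]).round(3))
big=cv2.resize(P["scene"]["im"][160:245,180:350],None,fx=4.5,fy=4.5,interpolation=cv2.INTER_CUBIC); save(big,"crop.png")
E
```

```text
scene lid 760 (array([481.5, 148.3]), array([165.9, 168.8]), 67.7) plate (array([481.5, 148.3]), array([165.9, 168.8]), 67.7) blue 115 (array([478.3, 149.4]), array([58.2, 17.3]), 70.5) [0.015 0.033 0.038]
caddytop 1629 (array([ 502.3, -159.2]), array([220.9, 165.7]), 78.0)
well 931 (array([ 507.5, -136.4]), array([177.8, 110.7]), 76.8) [0.125 0.515 0.534]
side lid 768 (array([478.1, 158.7]), array([172.8, 150.9]), 8.4) plate (array([478.1, 158.7]), array([172.8, 150.9]), 8.4) blue 41 (array([475.5, 145.1]), array([54. , 13.2]), 71.3) [0.036 0.039 0.043]
caddytop 1776 (array([ 501.9, -159.6]), array([224.3, 160.5]), 78.0)
well 2070 (array([ 506.7, -136. ]), array([177.5, 111.5]), 78.5) [0.144 0.516 0.534]
```

View pics/crop.png

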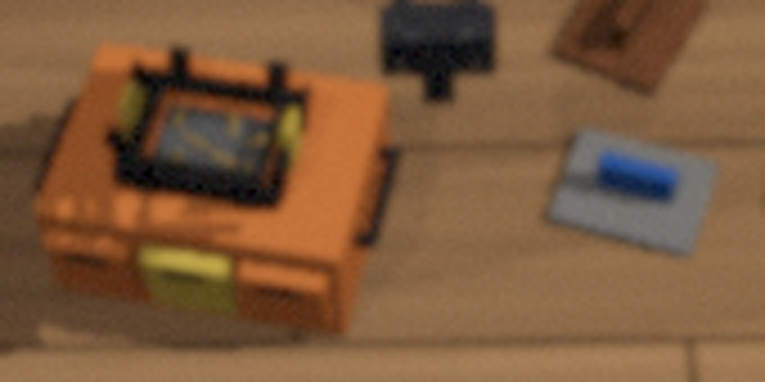

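Call:
move_arm --steps '[[[0, 0, 0, -1.6, -4.9, 0, 8.8], [0, 0, 0, -1.6, -4.9, 0, 8.8], [0, 0, 0, -1.6, -4.9, 0, 8.8], [0, 0, 0.165, 0, 0, 3, 8.8], [0, 0, 0.165, 0, 0, 3, 8.8], [0, 0, 0, 0, 0, 0, 8.8], [0, 0, 0, 0, 0, 0, 8.8]]]'

```text
time_s: 1.18
tool_pos: [0.4776, 0.1469, 0.1799]
orientation: [-0.0, 0.987, -0.163, 0.001]
wrist_force: [0.3, -0.3, 0.4]
finger_gap: 0.0882
```

```bash
cat >> h.py <<'E'
def rect(p):
    (c,s,a)=cv2.minAreaRect((p[:,:2]*1000).astype(np.float32)); return np.round(c,1),np.round(s,1),round(a,1)
E
python3 - <<'E'
from h import *
im,d,P,c=cloud("wrist"); s=arm.get_state(); print(s["tool_pos"],s["orientation"],s["wrist_force"])
print("cam",-c[2].T@c[3]); save(im,"w1.png"); i=im.astype(int)
b=(i[...,2]>i[...,0]+40)
with np.errstate(invalid='ignore'):
    t=b&(P[...,2]>.03)&(P[...,2]<.045); print("blue",b.sum(),rect(P[b]),"top",rect(P[t]),np.nanmedian(P[t],0).round(4))
    m=(P[...,2]>.005)&(P[...,2]<.013)&(np.hypot(P[...,0]-.477,P[...,1]-.147)<.08)&(abs(i[...,0]-i[...,2])<20); print("plate",m.sum(),rect(P[m]),np.nanmedian(P[m],0))
E
```

```text
[0.47765745 0.14691241 0.18003502] [-2.31731956e-04  9.86612780e-01 -1.63077034e-01  1.02404796e-03] [ 0.0825357  -0.12839811  0.64661662]
cam [0.50146668 0.21962969 0.32642039]
blue 872 (array([476.1, 151. ]), array([58.6, 14.1]), 69.5) top (array([477.2, 150.9]), array([59. , 13.7]), 70.8) [0.4773 0.1523 0.0364]
plate 7340 (array([476.9, 150.5]), array([110. ,  89.8]), 70.7) [0.47907627 0.15569031 0.00854287]
```

View pics/w1.png

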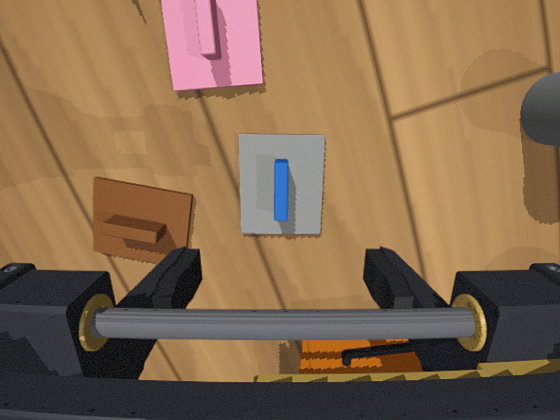

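The wrist view shows the grey lid centred at about (281,184), with the blue ridge lying between the finger directions. It measures (0.477, 0.1505) with yaw -19.3°. I descend and grip.

Call:
move_arm --steps '[[[0, 0, 0.01, -0.15, -0.33, 4, 6], [0, 0, 0, 0, 0, 5, 6], [0, 0, 0, 0, 0, 4, 6], [0, 0, 0, 0, 0, 2, 6], [0, 0, 0, 0, 0, 1, 6], [0, 0, 0, 0, 0, 0.8, 6], [0, 0, 0, 0, 0, 0, 6]]]' --grip_force 45

```text
time_s: 2.1
tool_pos: [0.4769, 0.1506, 0.011]
orientation: [-0.0, 0.986, -0.169, 0.0]
wrist_force: [0.1, -0.6, -0.1]
finger_gap: 0.06
```

Call:
move_arm --steps '[[[0, 0, 0, 0, 0, 0, 0], [0, 0, 0, 0, 0, 0, 0], [0, 0, 0, 0, 0, 0, 0], [0, 0, 0, 0, 0, 0, 0], [0, 0, 0, 0, 0, 0, 0], [0, 0, 0, 0, 0, 0, 0]]]'

```text
time_s: 2.85
tool_pos: [0.4767, 0.1506, 0.0108]
orientation: [-0.0, 0.986, -0.169, 0.0]
wrist_force: [-0.3, 0.2, 0.7]
finger_gap: 0.0135
```

Call:
move_arm --steps '[[[0, 0, 0, 0, 0, -1, 0], [0, 0, 0, 0, 0, -4, 0], [0, 0, 0, 0, 0, -5, 0], [0, 0, 0, 0, 0, -5, 0], [0, 0, -0.129, 0, 0, -4, 0], [0, 0, 0, 0, 0, 0, 0], [0, 0, 0, 0, 0, 0, 0]]]'

```text
time_s: 3.72
tool_pos: [0.4761, 0.1505, 0.1999]
orientation: [0.0, 0.994, -0.106, -0.001]
wrist_force: [-0.3, -0.1, -0.9]
finger_gap: 0.014
```

Call:
move_arm --steps '[[[0, 0, 0, 1.1, 4.6, 0, 0], [0, 0, 0, 1.3, 5.4, 0, 0], [0, 0, 0, 1.3, 5.4, 0, 0], [0, 0, 0, 1.3, 5.4, 0, 0], [0, 0, 0, 1.3, 5.4, 0, 0], [0, 0, 0, 1.3, 5.4, 0, 0], [0, 0, 0, 1.3, 5.4, 0, 0], [0, 0, 0, 0, 0, 0, 0]]]'

```text
time_s: 4.72
tool_pos: [0.4852, -0.2326, 0.1987]
orientation: [-0.001, 0.994, -0.108, -0.001]
wrist_force: [-0.6, 0.4, -1.4]
finger_gap: 0.0136
```

Call:
move_arm --steps '[[[0, 0, 0, 0, 0, 0, 0], [0, 0, 0, 0, 0, 0, 0], [0, 0, 0, 0, 0, 0, 0]]]'

```text
time_s: 5.1
tool_pos: [0.4863, -0.2289, 0.2007]
orientation: [-0.0, 0.995, -0.105, -0.0]
wrist_force: [-0.4, 0.6, -0.0]
finger_gap: 0.0136
```

```bash
python3 - <<'E'
from h import *
im,d,P,c=cloud("wrist"); s=arm.get_state(); print(s["tool_pos"],s["orientation"],s["wrist_force"],s["finger_gap"])
print("cam",-c[2].T@c[3]); save(im,"w2.png"); np.savez("/tmp/w2",im=im,P=P); i=im.astype(int)
with np.errstate(invalid='ignore'):
    nr=np.hypot(P[...,0]-.502,P[...,1]+.159)<.17
    m=nr&(abs(P[...,2]-.1)<.004)&(i[...,0]>i[...,2]+40); print("top",m.sum(),rect(P[m]),np.nanmedian(P[m],0))
    nr=np.hypot(P[...,0]-.502,P[...,1]+.159)<.085
    w=nr&(P[...,2]>.106)&(P[...,2]<.16)&(i.max(-1)<80); print("black",w.sum(),rect(P[w]),np.nanpercentile(P[w][:,2],[10,50,90,99]))
    y=nr&(P[...,2]>.11)&(P[...,2]<.16)&(i[...,0]>i[...,2]+60)&(i[...,1]>i[...,0]*.75); print("yel",y.sum(),np.nanpercentile(P[y][:,2],[10,50,90,99]))
    n,l,st,ce=cv2.connectedComponentsWithStats(y.astype(np.uint8))
    for k in range(1,n):
        if st[k,4]>15: print(st[k],np.nanmedian(P[l==k],0).round(4),np.nanmax(P[l==k][:,2]))
E
```

```text
[ 0.48631797 -0.22908676  0.20077935] [-5.67624090e-06  9.94495097e-01 -1.04783119e-01  4.98802429e-06] [ 0.57438212  0.82049947 -2.16683355] 0.01333831864394728
cam [ 0.50178367 -0.15383196  0.34723176]
top 16488 (array([ 499.5, -168.4]), array([196. , 160.6]), 77.9) [ 0.51737546 -0.12056195  0.10052161]
black 8383 (array([ 505.9, -139.8]), array([ 92.3, 110.3]), 77.9) [0.11900566 0.12421092 0.13542557 0.13899515]
yel 947 [0.13292915 0.13975098 0.14328339 0.14422819]
[264  19  40  25 946] [ 0.5134 -0.1041  0.1398] 0.14487573906030263
```

View pics/w2.png

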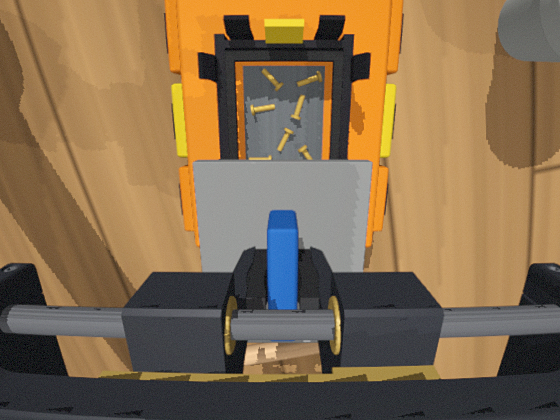

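The wrist view shows the well frame at columns 215-355, the far yellow hook at (285,30), and the held lid level at rows 160-270. The far hook's top reads about 0.144 m, so the well seems to stand about 9 mm high. I compute the offset from the lid to the well in the caddy frame.

```bash
python3 - <<'E'
from h import *
D=np.load("/tmp/w2.npz"); P=D["P"]; i=D["im"].astype(int)
a=np.radians(-12.1); ex=np.array([np.cos(a),np.sin(a)]); ey=np.array([-np.sin(a),np.cos(a)]); c0=np.array([.502,-.1594])
X=(P[...,:2]-c0)@ex*1000; Y=(P[...,:2]-c0)@ey*1000; Z=P[...,2]
pc=lambda v:np.round(np.nanpercentile(v,[1,3,50,97,99]),1)
with np.errstate(invalid='ignore'):
    org=(i[...,0]>i[...,2]+60)
    m=org&(abs(Z-.1)<.003)&(abs(Y)<110)
    for lo in(60,70,80,90): k=m&(Y>lo)&(Y<lo+6); print("top x",lo,X[k].min().round(1),X[k].max().round(1))
    print("top ymax",pc(Y[m&(abs(X)<60)]),Y[m&(abs(X)<60)].max())
    bl=(i.max(-1)<90)&(Z>.108)&(Z<.15)&(Y<75)&(Y>0)
    for lo in(10,25,40): k=bl&(Y>lo)&(Y<lo+8); print("frame x",lo,pc(X[k]),pc(Z[k]*1e3))
    y=(Z>.13)&(Z<.16)&org&(i[...,1]>i[...,0]*.75)&(Y>30)&(Y<90); print("hook x",pc(X[y]),"y",pc(Y[y]))
    g=(Z>.18)&(Z<.207)&(abs(i[...,0]-i[...,2])<25)&(i.max(-1)>100)
    n,l,st,ce=cv2.connectedComponentsWithStats(g.astype(np.uint8)); g=l==1+np.argmax(st[1:,4])
    print("lid z",pc(Z[g]*1e3),"x",pc(X[g]),"y",pc(Y[g]),rect(P[g]))
    for lo in np.arange(X[g].min()+10,X[g].max()-10,15): k=g&(abs(X-lo)<4); print("edge",lo.round(),Y[k].max().round(1),np.nanmedian(Z[k&(Y>Y[k].max()-8)]).round(4))
    for lo in np.arange(Y[g].max()-50,Y[g].max()-5,15): k=g&(abs(Y-lo)<3); print("sides",lo.round(),X[k].min().round(1),X[k].max().round(1))
s=arm.get_state()["tool_pos"][:2]; print("tcp cf",(s-c0)@ex*1000,(s-c0)@ey*1000)
E
```

```text
top x 60 -79.8 79.2
top x 70 -80.1 78.9
top x 80 -80.0 79.4Traceback (most recent call last):
  File "<stdin>", line 9, in <module>
    return umr_minimum(a, axis, None, out, keepdims, initial, where)
ValueError: zero-size array to reduction operation minimum which has no identity
```

```bash
python3 - <<'E'
from h import *
D=np.load("/tmp/w2.npz"); P=D["P"]; i=D["im"].astype(int)
a=np.radians(-12.1); ex=np.array([np.cos(a),np.sin(a)]); ey=np.array([-np.sin(a),np.cos(a)]); c0=np.array([.502,-.1594])
X=(P[...,:2]-c0)@ex*1000; Y=(P[...,:2]-c0)@ey*1000; Z=P[...,2]
pc=lambda v:np.round(np.nanpercentile(v,[1,3,50,97,99]),1) if v.size else None
with np.errstate(invalid='ignore'):
    org=(i[...,0]>i[...,2]+60)
    bl=(i.max(-1)<90)&(Z>.108)&(Z<.15)&(Y<75)&(Y>0)
    for lo in(10,25,40): k=bl&(Y>lo)&(Y<lo+8); print("frame x",lo,pc(X[k]),pc(Z[k]*1e3))
    y=(Z>.13)&(Z<.16)&org&(i[...,1]>i[...,0]*.75)&(Y>30)&(Y<90); print("hook x",pc(X[y]),"y",pc(Y[y]))
    g=(Z>.18)&(Z<.207)&(abs(i[...,0]-i[...,2])<25)&(i.max(-1)>100)
    n,l,st,ce=cv2.connectedComponentsWithStats(g.astype(np.uint8)); g=l==1+np.argmax(st[1:,4])
    print("lid z",pc(Z[g]*1e3),"x",pc(X[g]),"y",pc(Y[g]))
    for lo in np.arange(X[g].min()+10,X[g].max()-10,15):
        k=g&(abs(X-lo)<4)
        if k.any(): print("edge",lo.round(),Y[k].max().round(1),np.nanmedian(Z[k&(Y>Y[k].max()-8)]).round(4))
    for lo in np.arange(Y[g].max()-50,Y[g].max()-5,15):
        k=g&(abs(Y-lo)<3)
        if k.any(): print("sides",lo.round(),X[k].min().round(1),X[k].max().round(1))
s=arm.get_state()["tool_pos"][:2]; print("tcp cf",(s-c0)@ex*1000,(s-c0)@ey*1000)
E
```

```text
frame x 10 [-47.6 -47.   33.5  46.4  46.8] [118.5 118.8 123.  126.  126.5]
frame x 25 [-54.8 -53.   33.4  52.   53.7] [118.2 118.8 124.7 138.5 139.3]
frame x 40 [-53.9 -51.3  -0.2  50.2  52.8] [118.8 119.3 124.8 137.7 138.5]
hook x [-12.1 -11.8  -0.3  10.6  11.2] y [51.2 51.5 56.6 62.  62.3]
lid z [194.7 197.2 198.4 199.6 199.9] x [-45.1 -43.6  -1.5  40.8  42.3] y [-75.9 -72.9 -38.7 -16.8 -16.4]
edge -36.0 -16.2 0.1984
edge -21.0 -16.3 0.1984
edge -6.0 -16.3 0.1984
edge 9.0 -16.3 0.1984
edge 24.0 -16.2 0.1984
sides -66.0 -46.1 43.4
sides -51.0 -46.1 43.3
sides -36.0 -45.9 43.1
tcp cf -0.7259927487592281 -71.42578784034225
```

Call:
move_arm --steps '[[[0, 0, 0, 0.1, -1.8, 0, 0], [0, 0, 0, 0, -1.8, 0, 0], [0, 0, 0, 0, -1.8, 0, 0], [0, 0, 0, 0, -1.77, 0, 0], [0, 0, 0, 0, 0, 0, 0], [0, 0, 0, 0, 0, 2, 0], [0, 0, 0, 0, 0, 2, 0], [0, 0, 0, 0, 0, 0, 0]]]'

```text
time_s: 6.15
tool_pos: [0.5016, -0.16, 0.1597]
orientation: [-0.0, 0.994, -0.106, -0.001]
wrist_force: [-0.2, 0.3, -1.6]
finger_gap: 0.0134
```

Call:
move_arm --steps '[[[0, 0, 0, 0, 0, 0, 0], [0, 0, 0, 0, 0, 0, 0], [0, 0, 0, 0, 0, 0, 0]]]'

```text
time_s: 6.52
tool_pos: [0.5023, -0.1601, 0.1612]
orientation: [0.0, 0.994, -0.105, 0.0]
wrist_force: [-0.1, 0.6, -0.8]
finger_gap: 0.0136
```

```bash
python3 - <<'E'
from h import *
s=arm.get_state(); print(s["tool_pos"],s["orientation"],s["wrist_force"])
a=np.radians(-12.1); ex=np.array([np.cos(a),np.sin(a)]); ey=np.array([-np.sin(a),np.cos(a)]); c0=np.array([.502,-.1594])
p=s["tool_pos"][:2]-c0; print(p@ex*1000,p@ey*1000)
im,d,P,c=cloud("side"); K=c
u,v=project([.502,-.159,.14],c)[0]; print(u,v)
cr=im[int(v)-60:int(v)+60,int(u)-80:int(u)+80]; save(cv2.resize(cr,None,fx=5,fy=5,interpolation=cv2.INTER_CUBIC),"s2.png")
E
```

```text
[ 0.50233677 -0.16005327  0.1611993 ] [ 1.73963026e-04  9.94439851e-01 -1.05305361e-01  3.65832412e-04] [-0.09127899  0.56000441 -0.81384726]
0.46622820020480754 -0.5681624106778077
271.42421826360163 230.24793655170194
```

View pics/s2.png

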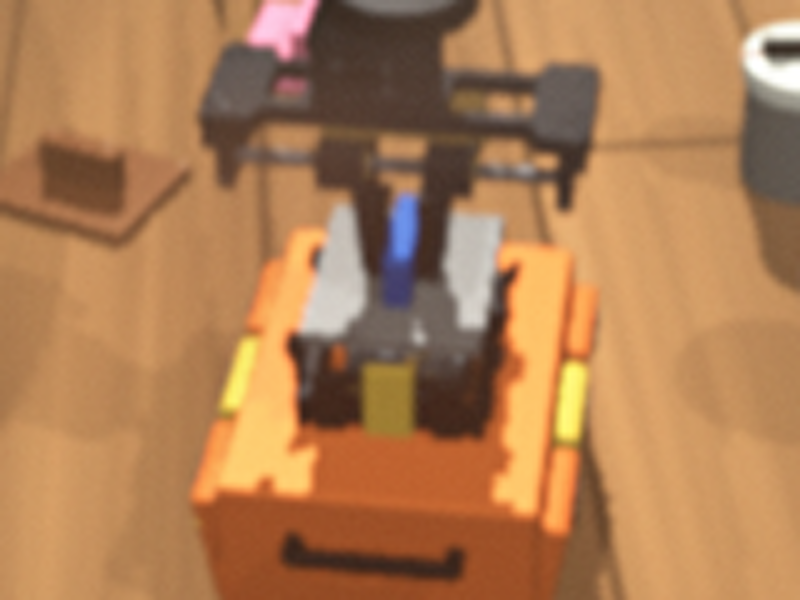

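The lid is level over the well: the grey plate is at (400,290) between the black guides, and the near hook is at (388,400). I start pressing down slowly.

Call:
move_arm --steps '[[[0, 0, 0, 0, -0.08, 0.1, 0], [0, 0, 0, 0, 0, 0.1, 0], [0, 0, 0, 0, 0, 0.1, 0], [0, 0, 0, 0, 0, 0.1, 0], [0, 0, 0, 0, 0, 0.1, 0], [0, 0, 0, 0, 0, 0.1, 0], [0, 0, 0, 0, 0, 0.1, 0], [0, 0, 0, 0, 0, 0.1, 0]]]'

```text
time_s: 7.58
tool_pos: [0.5023, -0.1592, 0.1527]
orientation: [-0.0, 0.994, -0.105, -0.0]
wrist_force: [0.1, 0.2, -1.8]
finger_gap: 0.0138
```

Call:
move_arm --steps '[[[0, 0, 0, 0, 0, 0.1, 0], [0, 0, 0, 0, 0, 0.1, 0], [0, 0, 0, 0, 0, 0.1, 0], [0, 0, 0, 0, 0, 0.1, 0]]]'

```text
time_s: 8.07
tool_pos: [0.5024, -0.1591, 0.1487]
orientation: [0.0, 0.994, -0.105, 0.0]
wrist_force: [-0.3, 0.3, -0.3]
finger_gap: 0.0134
```

Call:
move_arm --steps '[[[0, 0, 0, 0, 0, 0.1, 0], [0, 0, 0, 0, 0, 0.1, 0], [0, 0, 0, 0, 0, 0.1, 0]]]'

```text
time_s: 8.45
tool_pos: [0.5025, -0.1592, 0.1459]
orientation: [0.0, 0.994, -0.105, 0.0]
wrist_force: [0.4, 0.7, 2.8]
finger_gap: 0.014
```

Call:
move_arm --steps '[[[0, 0, 0, 0, 0, 0.1, 0], [0, 0, 0, 0, 0, 0.1, 0], [0, 0, 0, 0, 0, 0.1, 0]]]'

```text
time_s: 8.82
tool_pos: [0.5026, -0.1593, 0.1431]
orientation: [0.0, 0.994, -0.105, 0.0]
wrist_force: [-0.3, 1.6, 6.9]
finger_gap: 0.0138
```

Call:
move_arm --steps '[[[0, 0, 0, 0, 0, 0.1, 0], [0, 0, 0, 0, 0, 0.1, 0], [0, 0, 0, 0, 0, 0.1, 0]]]'

```text
time_s: 9.2
tool_pos: [0.5026, -0.1592, 0.1399]
orientation: [0.0, 0.994, -0.105, 0.0]
wrist_force: [0.5, 0.3, 0.0]
finger_gap: 0.0138
```

Call:
move_arm --steps '[[[0, 0, 0, 0, 0, 0.1, 0], [0, 0, 0, 0, 0, 0.1, 0]]]'

```text
time_s: 9.45
tool_pos: [0.5022, -0.1591, 0.1375]
orientation: [-0.0, 0.994, -0.105, -0.0]
wrist_force: [0.8, 0.8, 2.3]
finger_gap: 0.0135
```

Call:
move_arm --steps '[[[0, 0, 0, 0, 0, 0.1, 0], [0, 0, 0, 0, 0, 0.1, 0]]]'

```text
time_s: 9.7
tool_pos: [0.5023, -0.1591, 0.1356]
orientation: [-0.0, 0.994, -0.105, -0.0]
wrist_force: [-0.0, -0.1, 2.4]
finger_gap: 0.014
```

Call:
move_arm --steps '[[[0, 0, 0, 0, 0, 0.1, 0]]]'

```text
time_s: 9.82
tool_pos: [0.5023, -0.1591, 0.1347]
orientation: [-0.0, 0.994, -0.105, -0.0]
wrist_force: [-1.4, 0.9, 5.2]
finger_gap: 0.0137
```

Call:
move_arm --steps '[[[0, 0, 0, 0, 0, 0.1, 0]]]'

```text
time_s: 9.95
tool_pos: [0.5023, -0.1591, 0.1339]
orientation: [0.0, 0.994, -0.105, -0.0]
wrist_force: [-1.2, 0.7, 4.7]
finger_gap: 0.0136
```

Call:
move_arm --steps '[[[0, 0, 0, 0, 0, 0.1, 0]]]'

```text
time_s: 10.07
tool_pos: [0.5023, -0.1592, 0.133]
orientation: [0.0, 0.994, -0.105, -0.0]
wrist_force: [-2.6, 1.3, 6.4]
finger_gap: 0.0135
```

Call:
move_arm --steps '[[[0, 0, 0, 0, 0, 0.1, 0]]]'

```text
time_s: 10.2
tool_pos: [0.5023, -0.1591, 0.1321]
orientation: [0.0, 0.994, -0.105, 0.0]
wrist_force: [-1.3, 2.2, 6.9]
finger_gap: 0.0134
```

Call:
move_arm --steps '[[[0, 0, 0, 0, 0, 0.08, 0]]]'

```text
time_s: 10.32
tool_pos: [0.5023, -0.1591, 0.1312]
orientation: [0.0, 0.994, -0.105, 0.0]
wrist_force: [-1.4, 1.2, 5.1]
finger_gap: 0.0133
```

Call:
move_arm --steps '[[[0, 0, 0, 0, 0, 0.08, 0]]]'

```text
time_s: 10.45
tool_pos: [0.5023, -0.1592, 0.1304]
orientation: [0.0, 0.994, -0.105, 0.0]
wrist_force: [-2.2, 0.4, 6.0]
finger_gap: 0.0134
```

Call:
move_arm --steps '[[[0, 0, 0, 0, 0, 0.06, 0]]]'

```text
time_s: 10.58
tool_pos: [0.5023, -0.1591, 0.1299]
orientation: [0.0, 0.994, -0.105, 0.0]
wrist_force: [-3.6, 2.2, 12.2]
finger_gap: 0.0136
```

Call:
move_arm --steps '[[[0, 0, 0, 0, 0, 0.05, 0]]]'

```text
time_s: 10.7
tool_pos: [0.5023, -0.1592, 0.1299]
orientation: [0.0, 0.994, -0.105, 0.0]
wrist_force: [-5.6, 2.8, 15.1]
finger_gap: 0.0137
```

```bash
python3 - <<'E'
from h import *
s=arm.get_state(); print(s["tool_pos"],s["orientation"],s["wrist_force"])
E
```

```text
[ 0.50234427 -0.15915779  0.1299443 ] [ 1.52920756e-04  9.94448238e-01 -1.05226728e-01  1.23089461e-04] [-5.63287385  2.8271307  15.11445428]
```

Call:
move_arm --steps '[[[0, 0, 0, 0, 0, 0.05, 0]]]'

```text
time_s: 10.82
tool_pos: [0.5024, -0.1592, 0.1299]
orientation: [0.0, 0.994, -0.105, 0.0]
wrist_force: [-7.2, 4.0, 19.1]
finger_gap: 0.0137
```

Call:
move_arm --steps '[[[0, 0, 0, 0, 0, 0, 0]]]'

```text
time_s: 10.95
tool_pos: [0.5024, -0.1592, 0.1299]
orientation: [0.0, 0.994, -0.105, 0.0]
wrist_force: [-6.2, 3.2, 15.7]
finger_gap: 0.0138
```

A hard stop at TCP z = 0.1299 with about 17 N: the lid is on the rim, past the click. I ease the load, let the fingers open, and retreat.

Call:
move_arm --steps '[[[0, 0, 0, 0, 0, -0.1, 0], [0, 0, 0, 0, 0, -0.1, 0], [0, 0, 0, 0, 0, -0.1, 0], [0, 0, 0, 0, 0, 0, 0]]]'

```text
time_s: 11.45
tool_pos: [0.5023, -0.1592, 0.1317]
orientation: [0.0, 0.994, -0.105, 0.0]
wrist_force: [-1.7, 1.0, 4.6]
finger_gap: 0.0132
```

Call:
move_arm --steps '[[[0, 0, 0, 0, 0, -0.08, 0], [0, 0, 0, 0, 0, 0, 0]]]'

```text
time_s: 11.7
tool_pos: [0.5023, -0.1591, 0.132]
orientation: [-0.0, 0.994, -0.105, -0.0]
wrist_force: [0.0, 0.2, 1.0]
finger_gap: 0.0138
```

The rise stopped 2 mm up, so the catches are holding. I release.

Call:
move_arm --steps '[[[0, 0, 0, 0, 0, 0, 4], [0, 0, 0, 0, 0, 0, 4], [0, 0, 0, 0, 0, 0, 4], [0, 0, 0, 0, 0, 0, 4], [0, 0, 0, 0, 0, 0, 4]]]'

```text
time_s: 12.32
tool_pos: [0.5024, -0.1592, 0.1323]
orientation: [0.0, 0.994, -0.105, 0.0]
wrist_force: [-0.5, -0.6, 0.1]
finger_gap: 0.04
```

Call:
move_arm --steps '[[[0, 0, 0, 0, 0, -1, 4], [0, 0, 0, 0, 0, -3, 4], [0, 0, 0, 0, 0, -4, 4], [0, 0, 0, 0, 3.5, -3, 4], [0, 0, 0, 0, 3.5, 0, 4], [0, 0, 0, 0, 0, 0, 4], [0, 0, 0, 0, 0, 0, 4], [0, 0, 0, 0, 0, 0, 4]]]'

```text
time_s: 13.32
tool_pos: [0.4879, -0.2267, 0.2424]
orientation: [-0.0, 0.994, -0.105, -0.0]
wrist_force: [0.1, -0.0, 0.7]
finger_gap: 0.04
```

```bash
python3 - <<'E'
from h import *
im,d,P,c=cloud("wrist"); s=arm.get_state(); print(s["tool_pos"],s["wrist_force"],s["finger_gap"]); save(im,"w3.png"); i=im.astype(int)
a=np.radians(-12.1); ex=np.array([np.cos(a),np.sin(a)]); ey=np.array([-np.sin(a),np.cos(a)]); c0=np.array([.502,-.1594])
X=(P[...,:2]-c0)@ex*1000; Y=(P[...,:2]-c0)@ey*1000; Z=P[...,2]
pc=lambda v:np.round(np.nanpercentile(v,[1,50,99]),1) if v.size else None
with np.errstate(invalid='ignore'):
    g=(abs(X)<50)&(abs(Y)<60)&(Z>.122)&(Z<.135)&(abs(i[...,0]-i[...,2])<25)&(i.max(-1)>100); p=P[g]
    print("lid",g.sum(),"x",pc(X[g]),"y",pc(Y[g]),"z",pc(Z[g]*1e3),rect(p))
    q=p-p.mean(0); n=np.linalg.svd(q,full_matrices=False)[2][2]; print("tilt",np.arccos(abs(n[2])))
    for sg in(1,-1):
        y=(abs(X)<16)&(Y*sg>40)&(Y*sg<75)&(Z>.12)&(Z<.16)&(i[...,0]>i[...,2]+50)&(i[...,1]>i[...,0]*.75); print("hook",sg,y.sum(),pc(Y[y]),pc(Z[y]*1e3))
E
```

```text
[ 0.48789393 -0.22675459  0.24234313] [ 0.05230309 -0.25189484 -0.57335174] 0.03975616496455751
lid 12556 x [-44.3  -0.4  43.6] y [-52.7   5.8  54. ] z [128.1 129.8 131.4] (array([ 501.2, -159. ]), array([109.9,  91.2]), 78.0)
tilt 4.716489168286732e-05
hook 1 594 [51.4 56.5 62.1] [131.1 139.4 144.2]
hook -1 451 [-60.3 -54.5 -49.7] [129.9 139.2 143.9]
```

View pics/w3.png

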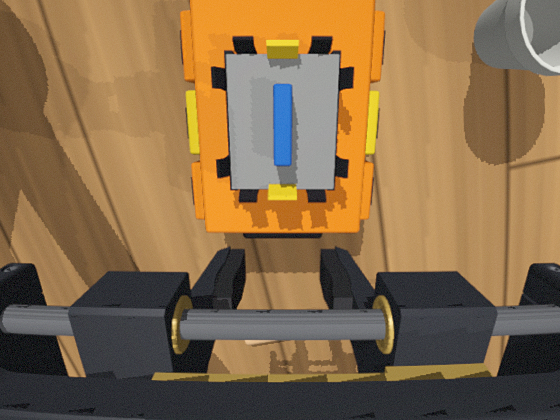

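The view shows the lid seated at (283,120), with both yellow hooks at (283,48) and (282,192) lying over its edges. All checks agree, so I hand in.

```bash
python3 -c "
from station import arm
print(arm.sign_off())"
```

```text
the job is handed in; nothing more can be done
None
```

I gripped the grey lid by its blue ridge, carried it level over the caddy and pressed it down slowly until it stopped hard. I then let go and handed the job in after about 13.5 s; the sign-off gives no verdict.

- **Pressing:** the largest force reading was about 19 N, well under the 50 N limit. By feel, the well stands about 7 mm higher than nominal; the wrist camera had suggested about 9 mm.
- **Click:** when I eased up, the lid stopped rising about 2 mm above the hard stop, so the catches were holding it.
- **Last look (wrist camera, after letting go):**
  - The lid is level and within about 1 mm of the caddy's middle. Its direction matches the caddy's to about 0.1°.
  - Both hooks overlap its edges. The far one stands where it did before the press; I had no earlier reading of the near one.
  - The gasket joint could not be read directly. From the lid's height I estimate it is pressed about 2.7 mm.
- **Bystanders:** the arm stayed clear of the trowel, rake, pot and jar; I did not measure their positions again at the end.

No check failed.

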